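# Find the loose clamp bolt of the chalk press and hold its lock cap open

## Task

One of the three clamp bolts along the front of the chalk moulding press has worked loose. First take the ejector locking pin out of its wooden block and put it fully home in the lock bore in the press; then tap the bolts from above one after another until you find the loose one, which sinks when it is tapped and stays down. Lift the hinged lock cap of that bolt by its tab to about 60 degrees and finish while still holding it up, so that a fitter can get a spanner on the nut; leave the other two caps shut, the pin in its bore and everything else where it is.

Things in the scene. Friction and masses are not known exactly. Their poses are not given: they have to be found in the camera images.
- press: Fixed chalk press, bed 250 x 390 mm: grey clamp bar in front (flat top 75 mm high, front edge at x = -120 mm), aluminium mould block behind (90 mm high, guide posts at both ends 135 mm high), a thin lever at its left end. Origin: centre of the underside; x away from the robot, y left along the row of bolts, z up. Bolts at x = -80 mm, y = +110 (left), +20 (middle), -70 mm (right).
- lock_bore (a point): Centre of the mouth of the ejector lock bore, on the clamp bar's flat top (75 mm above the table), at the right-hand end of the bar (x = -60, y = -150 mm in the press). A vertical round bore 14 mm in diameter and 55 mm deep.
- lock_pin: Loose steel locking pin, 70 g, upright in the block at first. Origin on its axis at the underside of the collar. Below it: shank 11 mm thick, 45 mm long, the last 12 mm tapered to a blunt nose. Collar 26 mm across, 4 mm thick. Above the collar: round grip 18 mm across, 32 mm high (top 36 mm above the origin). Fully home: collar on the top of the clamp bar.
- pin_block: Wooden tool block 55 x 120 x 50 mm (x, y, z), fixed on the table to the right of the press; origin in the centre of its underside. The pin stands in the 14 mm hole in the middle of its top, collar resting on the top (50 mm above the table); two smaller empty holes lie 40 mm to either side along y.
- nut_left (a point): Centre of the top face of the left bolt's tall hexagon nut (24 mm across flats), 101 mm above the table, 12 mm above its lock cap; it goes down with the bolt.
- bolt_left (a joint): How far the left bolt has sunk (m): 0 at the start, 0.007 right down. All three look alike and start at 0; which one is loose differs from run to run. A firm bolt does not give (about 1 mm at 20 N); the loose one goes straight down 7 mm under a push of about 3 N and stays down.
- cap_left: The left bolt's hinged steel lock cap: slotted plate 44 mm wide round the nut, top 89 mm above the table, lifting tab in front. Origin on the hinge axis, 87 mm high, 30 mm behind the bolt; hinge axis = its y. Shut at first (axes parallel to the press's); the tab swings up and back, about +y, 83 degrees at most. Weight and a weak spring (about 1.5 N at the tab) shut it when let go.
- tab_left (a point): Where to grip the left cap's tab, 94 mm from the hinge, 87 mm high, 24 mm in front of the clamp bar, free air beneath: a bar 12 mm wide along the hinge axis, 10 mm thick, from 58 to 112 mm from the hinge, moving with the cap. Pinched by fingers that close along the hinge axis it can turn between them, so the gripper may stay pointing down. Tabs are 90 mm apart.
- nut_middle (a point): Centre of the top face of the middle bolt's tall hexagon nut (24 mm across flats), 101 mm above the table, 12 mm above its lock cap; it goes down with the bolt.
- bolt_middle (a joint): How far the middle bolt has sunk (m): 0 at the start, 0.007 right down. All three look alike and start at 0; which one is loose differs from run to run. A firm bolt does not give (about 1 mm at 20 N); the loose one goes straight down 7 mm under a push of about 3 N and stays down.
- cap_middle: The middle bolt's hinged steel lock cap: slotted plate 44 mm wide round the nut, top 89 mm above the table, lifting tab in front. Origin on the hinge axis, 87 mm high, 30 mm behind the bolt; hinge axis = its y. Shut at first (axes parallel to the press's); the tab swings up and back, about +y, 83 degrees at most. Weight and a weak spring (about 1.5 N at the tab) shut it when let go.
- tab_middle (a point): Where to grip the middle cap's tab, 94 mm from the hinge, 87 mm high, 24 mm in front of the clamp bar, free air beneath: a bar 12 mm wide along the hinge axis, 10 mm thick, from 58 to 112 mm from the hinge, moving with the cap. Pinched by fingers that close along the hinge axis it can turn between them, so the gripper may stay pointing down. Tabs are 90 mm apart.
- nut_right (a point): Centre of the top face of the right bolt's tall hexagon nut (24 mm across flats), 101 mm above the table, 12 mm above its lock cap; it goes down with the bolt.
- bolt_right (a joint): How far the right bolt has sunk (m): 0 at the start, 0.007 right down. All three look alike and start at 0; which one is loose differs from run to run. A firm bolt does not give (about 1 mm at 20 N); the loose one goes straight down 7 mm under a push of about 3 N and stays down.
- cap_right: The right bolt's hinged steel lock cap: slotted plate 44 mm wide round the nut, top 89 mm above the table, lifting tab in front. Origin on the hinge axis, 87 mm high, 30 mm behind the bolt; hinge axis = its y. Shut at first (axes parallel to the press's); the tab swings up and back, about +y, 83 degrees at most. Weight and a weak spring (about 1.5 N at the tab) shut it when let go.
- tab_right (a point): Where to grip the right cap's tab, 94 mm from the hinge, 87 mm high, 24 mm in front of the clamp bar, free air beneath: a bar 12 mm wide along the hinge axis, 10 mm thick, from 58 to 112 mm from the hinge, moving with the cap. Pinched by fingers that close along the hinge axis it can turn between them, so the gripper may stay pointing down. Tabs are 90 mm apart.
- wrench: Bystander, not to be pushed away: open-and-ring spanner 220 mm long, lying flat along the foot of the press, in front; its origin is at its middle, underneath.
- scraper: Bystander, not to be pushed away: flat scraper 240 mm long with a wooden handle, lying along the foot of the press, in front; origin at its middle, underneath.
- brush: Bystander, not to be pushed away: bench brush 200 mm long, lying to the left of the press; origin at its middle, underneath.
- carton_side: Bystander, not to be pushed away: flat box of chalks, 105 x 75 x 22 mm, on the table to the right of the press; origin in the centre of its underside.
- carton_top: Bystander, not to be pushed away: the same kind of box lying on the mould block at the back of the press, its top about 114 mm above the table; origin in the centre of its underside.
- oil_can: Bystander, not to be pushed away: upright can 50 mm across and 110 mm high, standing beside the right-hand end of the press; origin in the centre of its underside.

How it is judged (in metres and radians):
On the way, in this order (a step that is already met when the one before it is completed fails the run):
1. the locking pin is fully home in the lock bore (horizontal distance between lock_pin and lock_bore below 0.004 m and z of lock_pin in the frame of press between 0.071 and 0.079 m and angle between lock_pin's own z axis and vertical below 0.12 rad), for 0.2 s.
2. the loose bolt has been found: tapped, it has sunk (value of joint any of bolt_left, bolt_middle, bolt_right above 0.0045 m), for 0.1 s.
At the end, for the whole second after the job is handed in: Pin in the lock bore, collar on the bar (within 4 mm), upright, let go; the loose bolt sunk by more than 4.5 mm; its cap held still by the fingers (over 0.3 N) at 0.8 rad (46 degrees) open or more; the other two caps shut (within 0.1 rad) (all of step 1 and contact force between the fingers and lock_pin below 0.1 N and ((value of joint bolt_left above 0.0045 m and angle between cap_left's own z axis and vertical above 0.8 rad and contact force between the fingers and cap_left above 0.3 N and angular speed of cap_left below 0.3 rad/s and angle between each of cap_middle, cap_right's own z axis and vertical below 0.1 rad) or (value of joint bolt_middle above 0.0045 m and angle between cap_middle's own z axis and vertical above 0.8 rad and contact force between the fingers and cap_middle above 0.3 N and angular speed of cap_middle below 0.3 rad/s and angle between each of cap_left, cap_right's own z axis and vertical below 0.1 rad) or (value of joint bolt_right above 0.0045 m and angle between cap_right's own z axis and vertical above 0.8 rad and contact force between the fingers and cap_right above 0.3 N and angular speed of cap_right below 0.3 rad/s and angle between each of cap_left, cap_middle's own z axis and vertical below 0.1 rad))); the arm keeps its last pose, push and grip.
It fails at once if the cap of a bolt that has not sunk is lifted (firm, or not yet tapped) ((angle between cap_left's own z axis and vertical above 0.3 rad and value of joint bolt_left below 0.003 m) or (angle between cap_middle's own z axis and vertical above 0.3 rad and value of joint bolt_middle below 0.003 m) or (angle between cap_right's own z axis and vertical above 0.3 rad and value of joint bolt_right below 0.003 m)).
It fails at once if a bystander is pushed more than 40 mm from its place (distance of any of wrench, scraper, brush, carton_side, carton_top, oil_can from where it was at the start of the episode above 0.04 m).
It also fails if it takes over 64 s, if anything falls off the work surface, if the arm or the gripper's body presses on something with over 40 N, if the wrist force passes 120 N, or if a joint passes its speed limit or range.

## Robot

A 6-joint arm with a two-finger parallel gripper is mounted at the origin on the work surface. World frame = base frame: x ahead of the robot, y to its left, z up, the work surface at z = 0. Lengths are in mm, angles in rad, forces in N, time in s.
With the tool pointing down it reaches from about 325 to 875 mm from the base axis. Payload 4.4 kg.
Tool frame: the origin (TCP) lies on the centre line of the jaws, within the pads' length; the fingertips stand ahead of it and the grasp point (between the pads) lies 6 mm ahead of it (ctrl.tcp_to_tips is the z of the fingertips in the tool frame, in mm); z points along the fingers, y is the line along which they close (so a half turn about z gives the same grasp; the last joint's range is limited). The gripper opens to 85 mm and grips with 20 to 120 N. Pads are 22 mm wide; open, the fingers measure 114 mm over their backs; the gripper's body (76 mm by 85 mm) begins 54 mm behind the grasp point. The pads swing forward as they close: fully open they stand 13 mm farther back than shut.
Start: joints at [1.014, 0.207, 1.542, -0, 1.393, -0.15], TCP at [226.993, 528.301, 256.282] pointing down, gripper open.
Joint ranges: [-2.73, 2.73], [-0.86, 2.22], [0.23, 2.46], [-1.11, 4.25], [0.08, 2.63], [-2.82, 2.82]. Speed limits (rad/s): [2.79, 2.79, 3.14, 3.14, 3.14, 3.14].

## Interface

Orientations are given as a 3x3 rotation matrix whose columns are the frame's x, y, z axes.
In Python, from plant import ctrl, sensors, optics gives the robot as it stands. Calls block until the motion is done:
- ctrl.move_ptp(position, orientation): joint-space move of the TCP to a pose.
- ctrl.move_l(position, rot=None, vel=150, threshold=None): straight line of the TCP; rot=None keeps the orientation; vel is the mean speed in mm/s. With threshold (N) it stops when the force on the tool has changed by that much, and returns True; else False.
- ctrl.set_joints(angles): joint-space move.
- ctrl.gripper_to(opening, force=None): finger opening in mm; force is the grip in N (None keeps the last); returns when the fingers have stopped.
- ctrl.hold(seconds).
- ctrl.solve_ik(position, orientation): joint angles nearest the present ones, or None.
- sensors.read_state(): the state.
- optics.grab_frame(name): name is "scene" or "side" or "wrist"; returns (picture, depth): 384x512x3 uint8, red, green, blue; 384x512 float32, mm along the optical axis (not along the pixel's ray), 0 where there is no reading.
- optics.camera_params(name): a dict with "mtx" (3x3 intrinsics, pixels), "R" (3x3) and "t" (3): a world point X has camera coordinates R X + t; the wrist camera has in their place "T_tool_cam" (4x4, takes a point from camera to tool coordinates, whose origin is the TCP and whose axes are the flange's). Camera axes: x right, y down, z forward; pixel columns grow to the right and rows downward; lengths in mm; the calibration is good to about 2 mm. A picture is of the moment at which its call begins: read the wrist's pose just before it. camera_params takes no time and is no camera call.
A pose or a line that the arm cannot do raises ctrl.MotionError and nothing moves.
- ctrl.finish_job(): hands the job in; it is judged then, once.
The state is a dict: "t": time; "q": joint angles; "qvel": joint speeds; "tau": joint torques, N m; "eef_pos": TCP position; "eef_rot": TCP orientation; "force": force on the tool from outside, world axes, zero at the start; "wrist_torque": the same for the moment, N m; "grip_width": finger opening in mm; "grasp_force": force on a finger pad.
Only numpy, scipy, OpenCV 4.12 (cv2) and the standard library are available. Lean on these libraries where they do the work, as an engineer would, in place of code of your own. Each camera call takes 0.05 s, during which the arm holds its last target. There are 200 camera calls.

## Working session

There is one attempt and no reset: what is moved stays moved. The work goes in short steps, each a Python script; the robot and the scene stay as the last script left them, time stands still between calls to the robot, and variables do not carry over. Pictures are saved under pics/ and viewed, at most 10 in all, crops included, and the job is handed in when it is done.

```bash
ls; mkdir -p pics
cat > h.py <<'E'
import numpy as np, cv2
from plant import ctrl, sensors, optics
def snap(cam,fn):
    s=sensors.read_state(); im,d=optics.grab_frame(cam)
    cv2.imwrite(f'pics/{fn}.png',im[:,:,::-1]); np.savez(f'pics/{fn}.npz',im=im,d=d,p=s['eef_pos'],R=s['eef_rot']); return im,d
def ray(cam,fn,u,v):
    "origin and direction(z=1 cam) in world"
    c=optics.camera_params(cam); k=np.linalg.inv(np.array(c['mtx']))@np.array([u,v,1.])
    if cam=='wrist':
        z=np.load(f'pics/{fn}.npz'); T=np.array(c['T_tool_cam'])
        return z['R']@T[:3,3]+z['p'], z['R']@T[:3,:3]@k
    R=np.array(c['R']); return -R.T@np.array(c['t']), R.T@k
def atz(cam,fn,u,v,h):
    o,d=ray(cam,fn,u,v); return o+d*(h-o[2])/d[2]
def bydepth(cam,fn,u,v):
    o,d=ray(cam,fn,u,v); D=np.load(f'pics/{fn}.npz')['d']; return o+d*D[int(round(v)),int(round(u))]
def down(yaw):
    "tool z down; tool y axis at angle yaw from world y"
    c,s=np.cos(yaw),np.sin(yaw); y=np.array([-s,c,0]); z=np.array([0,0,-1.]); return np.column_stack([np.cross(y,z),y,z])
E
python3 - <<'E'
from h import *
a,_=snap('scene','s1'); b,_=snap('side','s2')
for n,i in(('s1',a),('s2',b)): cv2.imwrite(f'pics/{n}b.png',cv2.resize(i[:,:,::-1],(800,600),interpolation=cv2.INTER_CUBIC))
s=sensors.read_state(); print(s['t'],s['eef_rot'],ctrl.tcp_to_tips,optics.camera_params('wrist'))
E
```

```text
pics
0.1 [[-9.18789765e-01  3.94745626e-01 -1.12168990e-03]
 [ 3.94747088e-01  9.18788069e-01 -1.79476034e-03]
 [ 3.22121500e-04 -2.09179126e-03 -9.99997760e-01]] 25.0 {'mtx': array([[286.84249889,   0.        , 257.57062424],
       [  0.        , 286.84249889, 190.42735545],
       [  0.        ,   0.        ,   1.        ]]), 'T_tool_cam': array([[-5.13379575e-04, -9.50856346e-01, -3.09631952e-01,
         7.94183350e+01],
       [ 9.99999717e-01, -3.18079779e-04, -6.81232193e-04,
        -1.52546435e+00],
       [ 5.49266291e-04, -3.09632214e-01,  9.50856241e-01,
        -1.16181691e+02],
       [ 0.00000000e+00,  0.00000000e+00,  0.00000000e+00,
         1.00000000e+00]])}
```

View pics/s1b.png

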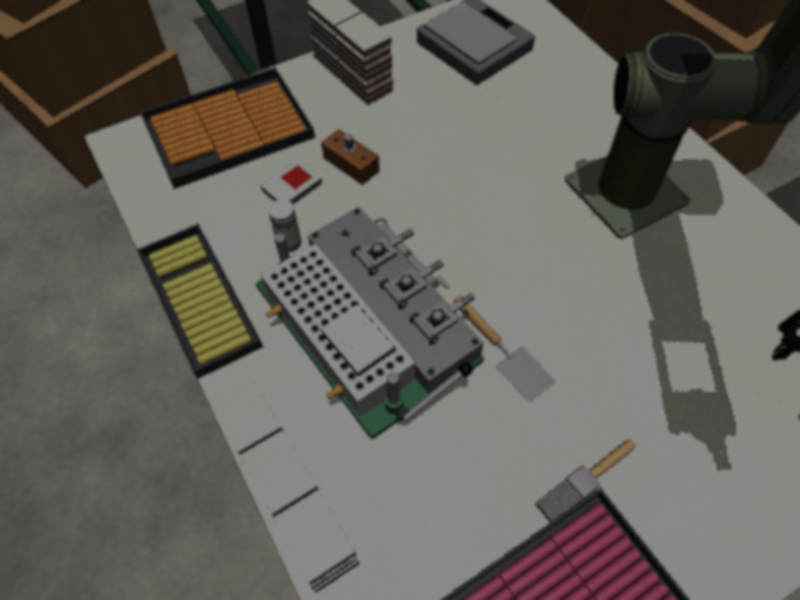

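View pics/s2b.png

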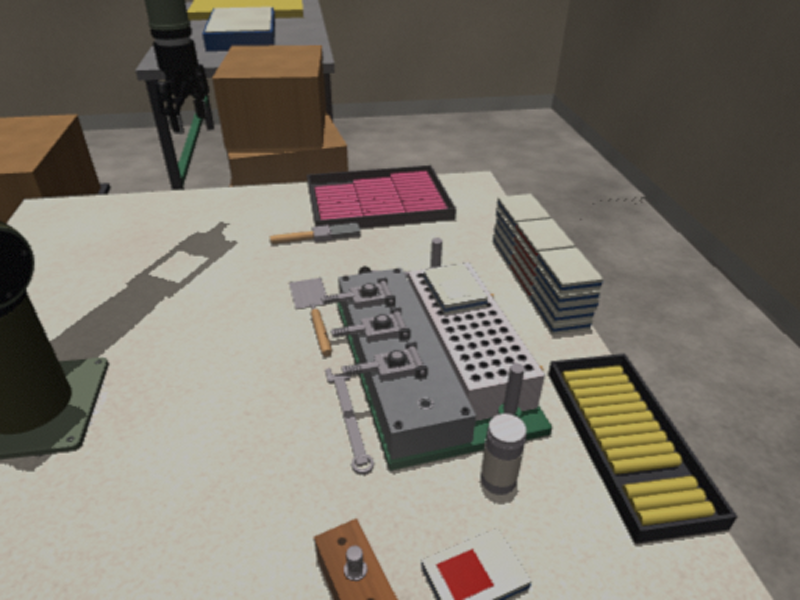

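The scene view shows, in 800-px coordinates, nuts at (438,316), (407,281) and (377,248), the bore at (346,232) and the pin top at about (349,138). The side view shows nuts at (369,287), (382,322) and (397,355), the bore at (425,403) and the pin top at (354,553).

Run:
```python
from h import *
k=.64
A={'nl':(438,316,101,369,287),'nm':(407,281,101,382,321),'nr':(377,248,101,397,355),'bore':(346,232.5,75,425,403),'pintop':(349,137,86,354,551)}
for n,(u,v,h,u2,v2) in A.items():
    print(n,atz('scene','s1',u*k,v*k,h).round(1),atz('side','s2',u2*k,v2*k,h).round(1),bydepth('scene','s1',u*k,v*k).round(1),bydepth('side','s2',u2*k,v2*k).round(1))
```

```text
nl [541.8 111.4 101. ] [542.5 102.9 101. ] [541.7 111.2 100.7] [542.5 102.6 101.2]
nm [551.4  21.7 101. ] [552.    8.3 101. ] [553.2  24.7 106.3] [552.4  11.9  98.1]
nr [562.3 -69.1 101. ] [563.1 -74.  101. ] [563.5 -66.7 104.7] [563.2 -73.4 100.5]
bore [ 587.4 -148.6   75. ] [ 591.  -150.1   75. ] [ 585.4 -153.6   68.1] [ 593.2 -140.7   64.8]
pintop [ 469.2 -359.5   86. ] [ 471.1 -362.6   86. ] [ 467.2 -364.1   81.1] [ 471.1 -362.6   86. ]
```

Run:
```python
from h import *
Y=.113
ctrl.move_ptp([560,-120,220],down(Y)); a,_=snap('wrist','w1')
ctrl.move_ptp([470,-361,190],down(Y)); b,_=snap('wrist','w2')
cv2.imwrite('pics/w1b.png',cv2.resize(a[:,:,::-1],(800,600),interpolation=cv2.INTER_CUBIC))
cv2.imwrite('pics/w2b.png',cv2.resize(b[60:360,56:456,::-1],(800,600),interpolation=cv2.INTER_CUBIC))
print(sensors.read_state()['t'])
```

```text
3.8
```

View pics/w1b.png

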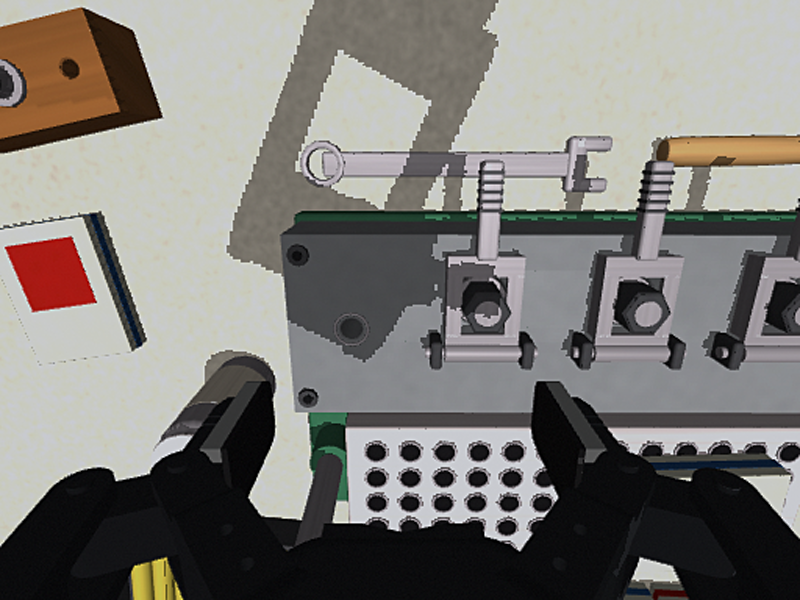

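View pics/w2b.png

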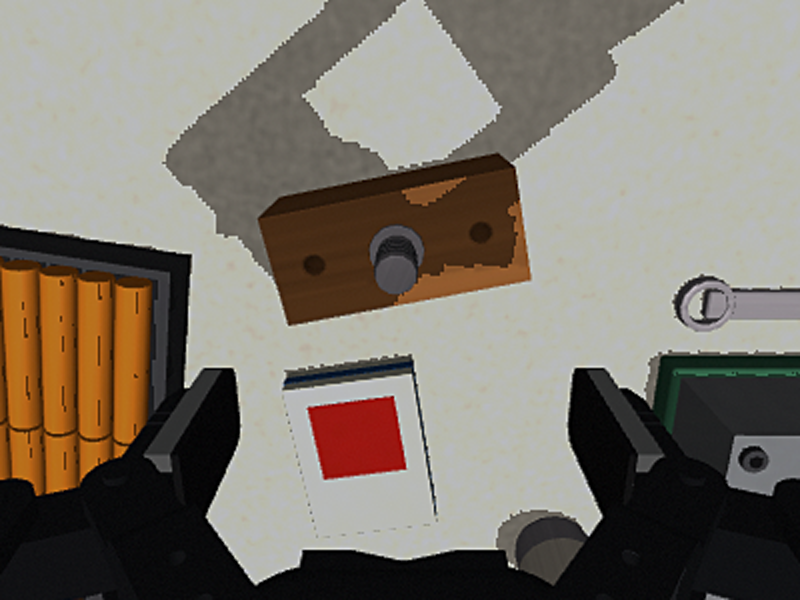

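Wrist views. In w1 (800 px) the bore is at (352,328), with nuts at (486,313), (651,311) and (795,312). In w2 (crop) the pin top is at (396,276), with the block's empty holes at (314,265) and (480,232).

Run:
```python
from h import *
k=.64
for n,u,v,h in(('bore',352,328,75),('nr',486,312,101),('nm',651,311,101),('tabR end',490,162,92),('tabM end',658,162,92),('corner front right',282,235,75),('corner back R',296,412,75)):
    print(n,atz('wrist','w1',u*k,v*k,h).round(1),bydepth('wrist','w1',u*k,v*k).round(1))
for n,u,v,h in(('pintop',396,276,86),('h1',314,265,50),('h2',480,232,50)):
    print(n,atz('wrist','w2',56+u/2,60+v/2,h).round(1),bydepth('wrist','w2',56+u/2,60+v/2).round(1))
```

```text
bore [ 588.7 -149.3   75. ] [ 596.7 -150.7   55.6]
nr [559.8 -73.8 101. ] [560.1 -73.6 100.3]
nm [548.8  17.4 101. ] [548.9  17.6 100.7]
tabR end [480.6 -83.8  92. ] [480.6 -83.5  90.4]
tabM end [470.6   3.3  92. ] [470.5   4.8  89.1]
corner front right [ 534.8 -194.7   75. ] [ 535.  -194.9   74. ]
corner back R [ 653.2 -181.7   75. ] [ 703.7 -197.    -1.5]
pintop [ 469.2 -364.5   86. ] [ 470.2 -364.4   83.1]
h1 [ 480.8 -402.5   50. ] [ 486.9 -404.6   32.8]
h2 [ 456.1 -327.3   50. ] [ 460.5 -324.4   32.6]
```

Run:
```python
from h import *
Y=.12; R=down(Y); p=np.array([468.9,-364.6])
ctrl.gripper_to(45)
ctrl.move_l([*p,140],R,vel=120)
print(ctrl.move_l([*p,82],vel=60,threshold=8))
ctrl.gripper_to(5,force=50)
s=sensors.read_state(); print(s['eef_pos'],s['grip_width'],s['grasp_force'],s['force'])
ctrl.move_l([*p,195],vel=100)
b=[588.9,-149.4]
ctrl.move_ptp([*b,195],R); ctrl.move_l([*b,162],vel=80); ctrl.hold(.3)
a,_=snap('wrist','w3'); s=sensors.read_state(); print(s['t'],s['eef_pos'],s['grip_width'],s['grasp_force'],s['force'])
cv2.imwrite('pics/w3b.png',cv2.resize(a[150:300,156:356,::-1],(800,600),interpolation=cv2.INTER_CUBIC))
```

```text
False
[ 469.30629197 -364.99638084   82.71482427] 16.292685908060452 48.79036903381348 [-0.41962629 -0.25824657  1.98018978]
9.4833 [ 589.20686288 -149.42140387  162.52198999] 16.287346657509698 48.7454617023468 [ 0.15823641 -0.3997929  -1.06000822]
```

View pics/w3b.png

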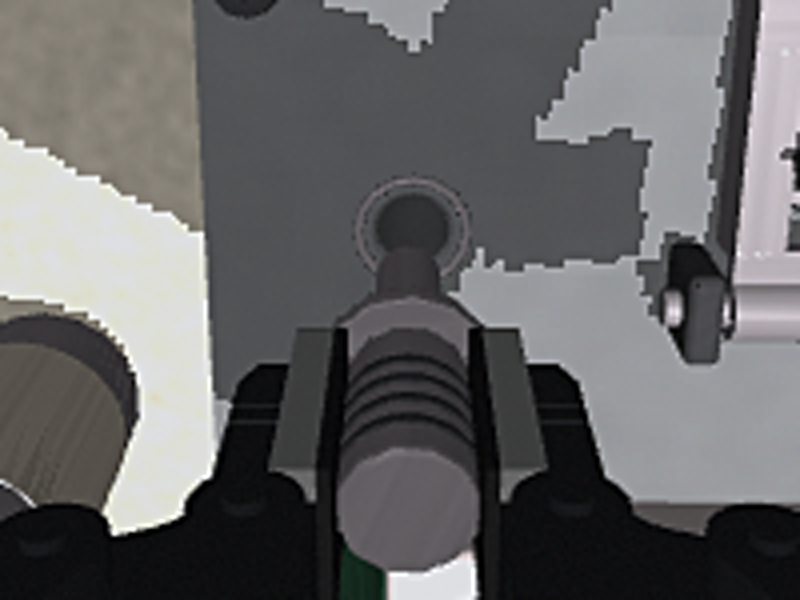

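The pin is held upright over the bore. In the w3 crop the bore is at (413,228), the pin top at about (408,508) and the shank at x≈409.

Run:
```python
from h import *
f=lambda u,v,h:atz('wrist','w3',156+u/4,150+v/4,h).round(1)
print(f(413,228,75),f(408,508,166.5),bydepth('wrist','w3',156+408/4,150+508/4),f(409,300,134.5-4))
```

```text
[ 588.8 -149.8   75. ] [ 587.4 -150.9  166.5] [ 588.23927707 -150.77661538  165.27501825] [ 578.2 -151.9  130.5]
```

Run:
```python
from h import *
b=np.array([589.0,-148.6])+[.6,0]
ctrl.move_l([*b,162],vel=50)
print(ctrl.move_l([*b,120],vel=50,threshold=6)); s=sensors.read_state(); print(s['eef_pos'],s['force'])
if s['eef_pos'][2]<122:
    print(ctrl.move_l([*b,104],vel=40,threshold=10)); s=sensors.read_state(); print(s['t'],s['eef_pos'],s['force'],s['wrist_torque'])
```

```text
False
[ 589.95882191 -148.7313855   120.40629527] [ 0.99464753 -0.5451527  -0.31371001]
True
11.1 [ 590.24086361 -148.78453917  106.95731346] [ 1.73240278 -0.46679384  0.33731884] [-0.10261651 -0.16918774  0.0244653 ]
```

Run:
```python
from h import *
ctrl.gripper_to(40); ctrl.move_l([590,-148.8,165],vel=120)
ctrl.gripper_to(0)
N={'r':(560.,-73),'m':(549.,18),'l':(538.,108)}
for n,p in N.items():
    ctrl.move_l([*p,145],vel=150); ctrl.hold(.2)
    if n=='r':
        a,_=snap('wrist','w4')
    hit=ctrl.move_l([*p,116],vel=40,threshold=10)
    s=sensors.read_state(); print(n,hit,s['eef_pos'].round(1) if hasattr(s['eef_pos'],'round') else s['eef_pos'],s['force'],s['t'],ctrl.tcp_to_tips)
    ctrl.move_l([*p,145],vel=100)
    if s['eef_pos'][2]<122: break
cv2.imwrite('pics/w4b.png',cv2.resize(a[:,:,::-1],(800,600),interpolation=cv2.INTER_CUBIC))
```

```text
r True [560.1 -73.1 125.9] [-0.73739851  0.7102456   5.61543115] 14.0333 25.0
m True [549.1  17.9 125.9] [-0.6696522   0.13016822  5.16133372] 15.8667 25.0
l True [538.1 107.9 119. ] [-1.2663179  -0.71609533  5.37217403] 17.8167 25.0
```

View pics/w4b.png

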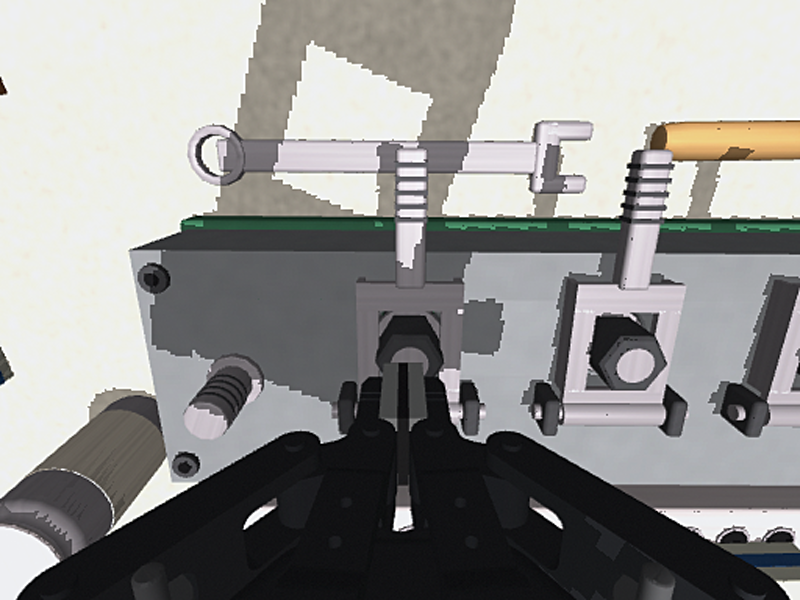

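The pin is home with its collar on the bar. The left bolt sank 6.9 mm, so it is the loose one. Next I'll look at its tab from close by.

Run:
```python
from h import *
ctrl.gripper_to(40)
ctrl.move_l([474.4,100.3,135],down(.12),vel=120); ctrl.hold(.2); a,_=snap('wrist','w5'); s=sensors.read_state(); print(s['t'],s['eef_pos'])
cv2.imwrite('pics/w5b.png',cv2.resize(a[:,:,::-1],(800,600),interpolation=cv2.INTER_CUBIC))
```

```text
19.6417 [475.1835952  100.30736636 135.23013698]
```

View pics/w5b.png

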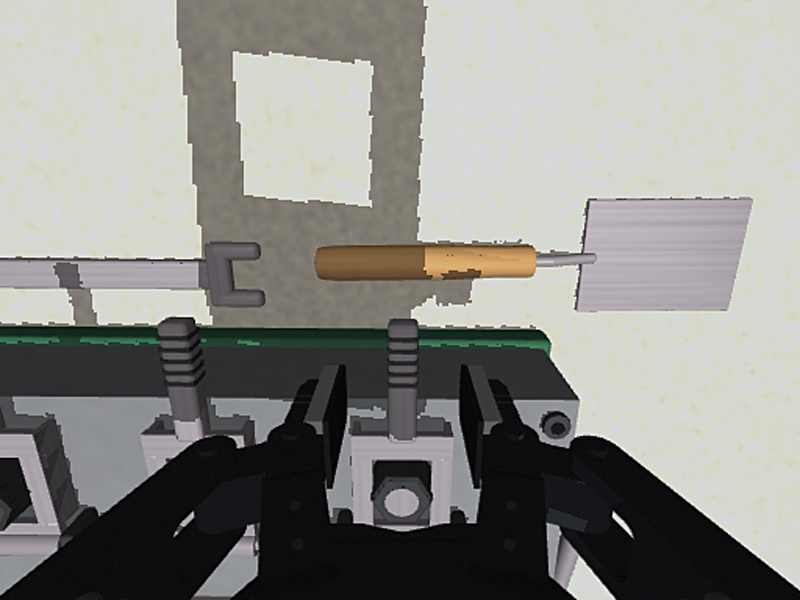

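The left tab, with its front end at (403,320), lies midway between the pads, whose inner edges are at about 337 and 468. I'll grip and lift it along the arc.

Run:
```python
from h import *
print('tab end',atz('wrist','w5',403*.64,322*.64,92))
P=np.array([474.4,100.3,93.]); ax=np.array([np.cos(.12),np.sin(.12),0]); H=P+94*ax
print(ctrl.move_l(P,vel=70,threshold=8))
ctrl.gripper_to(3,force=40); s=sensors.read_state(); print(s['eef_pos'],s['grip_width'],s['grasp_force'],s['force'])
off=np.array(s['eef_pos'])-P; print(off)
if s['grip_width']>8:
  for d in range(5,66,5):
    t=np.radians(d); q=H-94*np.cos(t)*ax+[0,0,94*np.sin(t)]
    ctrl.move_l(q,vel=60); s=sensors.read_state()
    f=np.array(s['force']); print(d,f.round(1),round(s['grip_width'],1),round(s['grasp_force'],1))
    if np.linalg.norm(f)>25: break
  a,_=snap('wrist','w6'); b,_=snap('side','s6'); print(s['t'],s['eef_pos'])
  cv2.imwrite('pics/fin.png',np.hstack([cv2.resize(a[:,:,::-1],(400,300)),cv2.resize(b[110:335,150:450,::-1],(400,300))]))
```

```text
tab end [457.20639617  96.94232653  92.        ]
False
[474.92380621 100.17929968  93.54187531] 11.084766979632736 41.676079630851746 [-0.50660839 -0.39109892  1.09186221]
[ 0.52380621 -0.12070032  0.54187531]
5 [ 3.5 -1.  -3.1] 11.2 40.9
10 [ 3.1 -1.  -2.3] 11.0 40.7
15 [ 2.  -3.3 -3.4] 11.4 40.7
20 [ 1.1 -2.5 -3.5] 11.4 40.7
25 [-0.6 -4.8 -2.6] 10.9 40.9
30 [-2.2 -4.7 -1.2] 10.8 41.0
35 [-1.5 -5.4 -2. ] 11.5 41.1
40 [-1.9 -4.9 -1.8] 11.2 41.3
45 [-2.9 -4.8 -1.3] 10.9 41.5
50 [-2.4 -5.9 -0.5] 11.5 41.6
55 [-3.  -5.6 -0.9] 10.9 41.7
60 [-3.1 -5.7 -1. ] 11.1 41.8
65 [-3.2 -4.7 -1. ] 11.1 42.0
24.4333 [527.14213307 106.18937182 178.34752126]
```

View pics/fin.png

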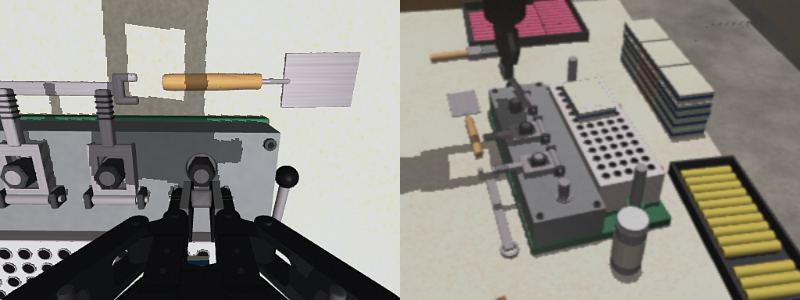

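The left cap is held open in the gripper at wrist (200,200), the other two caps are shut, and the pin sits home in the bore at side (563,190). I'm handing the job in.

Run:
```python
from h import *
ctrl.hold(.5); print(ctrl.finish_job())
```

```text
the job is handed in; nothing more can be done
None
```

I handed the job in: the locking pin is home in the lock bore, the left bolt was the loose one (it sank about 7 mm), and the gripper is holding its cap open at about 65° with the other two caps shut; the verdict was not shown.

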